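Stack a lamp foot in the leaning assembly jig

ROBOT

A 6-joint arm with a two-finger parallel gripper is mounted at the origin on the work surface. World frame = base frame: x ahead of the robot, y to its left, z up, the work surface at z = 0. Lengths are in mm, angles in rad, forces in N, time in s.
With the tool pointing down it reaches from about 350 to 775 mm from the base axis. Payload 7.3 kg.
Tool frame: the origin (TCP) lies midway between the tips of the shut fingers; the grasp point (between the pads) lies 19 mm behind it; z points along the fingers, y is the line along which they close (so a half turn about z gives the same grasp; the last joint's range is limited). The gripper opens to 92 mm and grips with 3 to 60 N. Pads are 19 mm wide; open, the fingers measure 130 mm over their backs; the gripper's body (75 mm by 190 mm) begins 47 mm behind the grasp point.
Start: joints at [-1.377, 0.342, 1.524, -0, 1.275, -0.146], TCP at [175.005, -494.993, 226.741] pointing down, gripper open.
Joint ranges: [-2.53, 2.53], [-0.77, 2.02], [0.04, 2.7], [-1, 4.14], [0.28, 2.66], [-3.11, 3.11]. Speed limits (rad/s): [2.57, 2.57, 3.14, 3.14, 3.14, 3.14].

INTERFACE

Orientations are given as [roll, pitch, yaw] about the fixed x, y, z axes, in that order (R = Rz(yaw) Ry(pitch) Rx(roll)).
In Python, from plant import bot gives the robot as it stands.
- The arm moves only by the tool servo_tool, never from a script. Its argument "deltas" is a list of rows, each a list of 2 entries, a list of its own where there are three numbers: the shift along the tool's x, y, z in m, then the turn, a rotation vector about the tool's x, y, z in degrees. A call has 1 to 20 rows; each row shifts and turns the commanded pose from where the row before left it, along the tool's axes as they then stand; what a row does not reach is not made up. A row lasts 1/8 s, in which the tool goes at most 62.5 mm and 10.7 degrees, less where a joint would pass 70% of its speed; a pose out of reach is approached as far as the arm can. A call with a gripper value outside its range is refused whole. "fingers" is the opening, from 0 (shut) to 1 (fully open), set as the call begins (left out, the last holds). The fingers move at their own pace and stop on an object; the grip force is fixed at half the most. Time passes only in rows, so rows that do not move let the fingers close. It gives the time, the measured TCP pose, the force, the opening and the grip force at its end, in the units of the state.
- bot.get_obs(): the state, without advancing time (a new reading comes with each control period).
- bot.capture(name): name is "scene" or "top"; returns the picture (384x512x3 uint8, red, green, blue); there is no depth.
- bot.camera_model(name): a dict with "mtx" (3x3 intrinsics, pixels), "xyz" and "rotation" of the camera in the world. Camera axes: x right, y down, z forward; pixel columns grow to the right and rows downward; lengths in mm; the calibration is good to about 2 mm. A picture is of the moment at which its call begins. camera_model takes no time and is no camera call.
- bot.close_job(): hands the job in; it is judged then, once.
The state is a dict: "time": time; "joint_positions": joint angles; "dq": joint speeds; "tau": joint torques, N m; "tool_pos": TCP position; "tcp_rot": TCP orientation; "contact_force": force on the tool from outside, world axes, zero at the start; "moment": the same for the moment, N m; "grip_width": finger opening in mm; "finger_force": force on a finger pad.
Only numpy, scipy, OpenCV 4.12 (cv2) and the standard library are available. Lean on these libraries where they do the work, as an engineer would, in place of code of your own. Each camera call takes 0.05 s, during which the arm holds its last target. There are 200 camera calls.

TASK

Put the foot of a glass lamp together in the leaning plywood jig: lay the wooden block flat on the pocket's floor, then the open aluminium frame on it, then the steel cap on top with its round disc facing out, each lying squarely inside the pocket, flat on the one below and let go before the next is fetched. Leave the scrap of wood and the other things on the bench where they are.

Things in the scene. Friction and masses are not known exactly. Their poses are not given: they have to be found in the camera images.
- pocket: Pocket of the jig, leaning 30 degrees so that it opens upwards and sideways, away from the robot and to its left. Origin: centre of its flat floor, 62 mm above the table; x runs up the slope along its length, y along its width, z out of the mouth. Inside 102 mm (x) by 70 mm (y). Walls 52 mm high above the floor, topped by thin flared metal lips up to 61 mm.
- jig: The fixed plywood jig that carries the pocket. Origin on the table, 62 mm below the pocket's. The pocket's 12 mm walls are whole at both x ends; on its y sides they stand only at the corners (20 mm from each end), leaving the middle 62 mm of each side open down to the floor for the fingers. Over all 126 x 94 mm; high end up to 150 mm above the table.
- block: The body of the lamp foot: a solid wooden block 96 mm (x) by 64 mm (y), 28 mm high, 0.1 kg. Starts flat on the table. Origin: centre of its underside, z up.
- spacer: The spacer: an open rectangular aluminium frame 96 mm (x) by 64 mm (y), 16 mm high, with a 60 x 32 mm window. Starts flat on the table. Origin: centre of its underside (in the window), z up.
- cap: The cap: a dark steel plate 96 mm (x) by 64 mm (y), 14 mm thick, with a round disc 50 mm across and 18 mm high centred on top of it (32 mm in all), about 0.25 kg. Starts flat on the table, disc up. Origin: centre of its underside, z up.
- offcut: A scrap of the same wood, 75 x 45 x 40 mm, not part of the job. Origin: centre of its underside.
- tape: A roll of paper tape lying flat, 90 mm across, 22 mm high. Origin: centre of its underside.
- hammer: A hammer with a black handle lying on the table beyond the jig, about 250 mm long. Origin on its length, at the underside.
- flux: A closed amber glass jar, 64 mm across, 85 mm tall. Origin: centre of its underside.
- tin: A closed tin can with a paper label, 74 mm across, 100 mm tall. Origin: centre of its underside.
- brush: A flat brush lying on the table towards the right. Origin on its length, at the underside.
- reel: A solder reel standing flat, 60 mm across, 38 mm high, black flanges. Origin: centre of its underside.
There are look-alikes about, which are no part of the job. What is shaped like the block but purple is not meant.

How it is judged (in metres and radians):
On the way, in this order (a step that is already met when the one before it is completed fails the run):
1. the wooden block lies squarely on the pocket's floor, let go (x of block in the frame of pocket between -0.006 and 0.006 m and y of block in the frame of pocket between -0.006 and 0.006 m and z of block in the frame of pocket between -0.004 and 0.004 m and angle between the z axis of block and the z axis of pocket, either way round below 0.08 rad and angle between the x axis of block and the x axis of pocket, either way round below 0.1 rad and contact force between block and the fingers below 0.2 N and linear speed of block below 0.03 m/s), for 0.2 s.
2. the aluminium frame lies squarely on the block, let go (x of spacer in the frame of pocket between -0.006 and 0.006 m and y of spacer in the frame of pocket between -0.006 and 0.006 m and z of spacer in the frame of pocket between 0.024 and 0.032 m and angle between the z axis of spacer and the z axis of pocket, either way round below 0.08 rad and angle between the x axis of spacer and the x axis of pocket, either way round below 0.1 rad and contact force between spacer and the fingers below 0.2 N and linear speed of spacer below 0.03 m/s), for 0.2 s.
3. the cap lies squarely on the frame, disc outwards, let go (x of cap in the frame of pocket between -0.006 and 0.006 m and y of cap in the frame of pocket between -0.006 and 0.006 m and z of cap in the frame of pocket between 0.04 and 0.048 m and angle between the z axis of cap and the z axis of pocket, either way round below 0.08 rad and angle between the x axis of cap and the x axis of pocket, either way round below 0.1 rad and contact force between cap and the fingers below 0.2 N and linear speed of cap below 0.03 m/s), for 0.2 s.
At the end, for the whole second after the job is handed in: Block, frame and cap lie at rest in the pocket in that order, undersides within 4 mm of 0, 28 and 44 mm above its floor, centres within 6 mm of its axis in x and in y, square to it within 0.1 rad (either way round), parallel to its floor within 0.08 rad (x of block in the frame of pocket between -0.006 and 0.006 m and y of block in the frame of pocket between -0.006 and 0.006 m and z of block in the frame of pocket between -0.004 and 0.004 m and angle between the z axis of each of block, spacer, cap and the z axis of pocket, either way round below 0.08 rad and angle between the x axis of each of block, spacer, cap and the x axis of pocket, either way round below 0.1 rad and linear speed of each of block, spacer, cap below 0.02 m/s and x of spacer in the frame of pocket between -0.006 and 0.006 m and y of spacer in the frame of pocket between -0.006 and 0.006 m and z of spacer in the frame of pocket between 0.024 and 0.032 m and x of cap in the frame of pocket between -0.006 and 0.006 m and y of cap in the frame of pocket between -0.006 and 0.006 m and z of cap in the frame of pocket between 0.04 and 0.048 m); the robot touches nothing.
It fails at once if the scrap of wood or another bystander on the bench is pushed more than 30 mm from its place (distance of any of offcut, tape, hammer, flux, tin, brush, reel from where it was at the start of the episode above 0.03 m).
It also fails if it takes over 72 s, if anything falls off the work surface, if the arm or the gripper's body presses on something with over 40 N, if the wrist force passes 120 N, or if a joint passes its speed limit or range.

## Working session

There is one attempt and no reset: what is moved stays moved. The work goes in short steps, Python scripts to look and compute and a tool call to move; the robot and the scene stay as the last step left them, time stands still between calls to the robot, and variables do not carry over. Pictures are saved under pics/ and viewed, at most 10 in all, crops included, and the job is handed in when it is done.

Besides the shell and the picture viewer there is one more tool, called after "Request:" by a JSON object that holds its "op" and its "data". servo_tool: Moves the arm, as the interface text tells. Its arguments: {"type":"object","properties":{"deltas":{"type":"array"},"fingers":{"type":"number"}},"required":["deltas"]}

```bash
ls; mkdir -p pics
python3 - <<'E'
from plant import bot
import cv2,numpy as np
for n in("scene","top"):
    im=bot.capture(n);cv2.imwrite(f"pics/{n}0.png",im[:,:,::-1]);c=bot.camera_model(n);print(n,np.round(c["mtx"],1).tolist(),np.round(c["xyz"],1),np.round(c["rotation"],4).tolist())
print(bot.get_obs())
E
```

```text
pics
scene [[407.4, 0.0, 259.4], [0.0, 407.4, 189.5], [0.0, 0.0, 1.0]] [1136.   161.1  996.6] [-2.5404, 0.009, 1.7902]
top [[355.9, 0.0, 255.0], [0.0, 355.9, 194.2], [0.0, 0.0, 1.0]] [ 450.    -1.5 1134.4] [-3.0636, -0.0019, -1.5815]
{'time': 0.1, 'joint_positions': array([-1.37698030e+00,  3.42678317e-01,  1.52485423e+00, -2.02792735e-05,
        1.27539886e+00, -1.45982891e-01]), 'dq': array([ 2.86404883e-03, -1.85146288e-03, -2.08462260e-03, -1.14856716e-04,
        2.07477180e-04, -4.75889834e-05]), 'tau': array([ 2.36469292e-03, -4.32005703e+01, -2.44693100e+01,  7.19768484e-02,
        5.27594984e-02, -3.11957137e-05]), 'tool_pos': array([ 174.94005813, -494.64338233,  226.12481773]), 'tcp_rot': array([-3.14026533e+00, -1.75553932e-04,  3.39804716e-01]), 'contact_force': array([-0.90613649, -1.17606567, -0.78124566]), 'moment': array([-0.00613504, -0.00807551,  0.05535771]), 'finger_force': 0.0, 'grip_width': 91.65470280898361}
```

View pics/scene0.png

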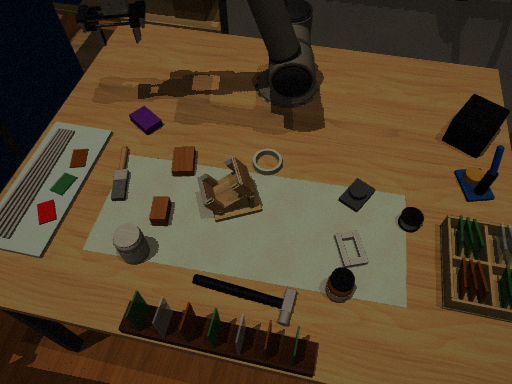

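View pics/top0.png

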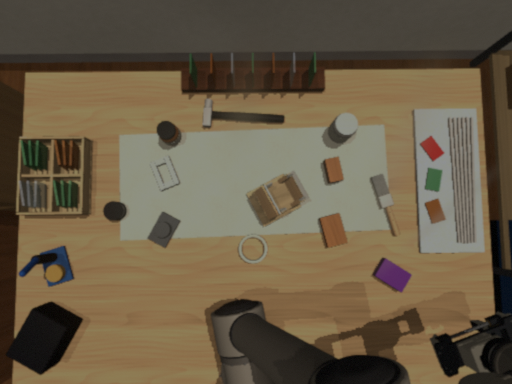

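Two pictures: in top, the block candidates are the larger orange block at (333,230), the smaller one at (333,170) and the purple one at (392,274). The block is 96x64, so (333,230) fits; (333,170) is the 75x45 offcut, and purple is excluded. The frame is at (165,173), the cap at (164,229), the jig at (277,198). I'll confirm these in enlarged crops.

```bash
cat > h.py <<'E'
import cv2,numpy as np
from plant import bot
from scipy.spatial.transform import Rotation as Ro
class Cam:
    def __init__(s,n):
        c=bot.camera_model(n);s.K=np.array(c["mtx"]);s.c=np.array(c["xyz"]);s.R=Ro.from_euler("xyz",c["rotation"]).as_matrix()
    def ray(s,p):
        p=np.atleast_2d(p).astype(float);d=np.c_[p,np.ones(len(p))]@np.linalg.inv(s.K).T@s.R.T;return d
    def plane(s,p,z):
        d=s.ray(p);return s.c+d*((z-s.c[2])/d[:,2])[:,None]
    def proj(s,P):
        q=(np.atleast_2d(P)-s.c)@s.R@s.K.T;return q[:,:2]/q[:,2:]
def tri(a,pa,b,pb):
    "midpoint of two rays, and gap"
    out=[]
    for u,v in zip(a.ray(pa),b.ray(pb)):
        t=np.linalg.lstsq(np.c_[u,-v],b.c-a.c,rcond=None)[0];P=a.c+t[0]*u;Q=b.c+t[1]*v;out.append([*((P+Q)/2),np.linalg.norm(P-Q)])
    return np.array(out)
E
python3 - <<'E'
from h import *
t=cv2.imread("pics/top0.png");s=cv2.imread("pics/scene0.png")
T=Cam("top");S=Cam("scene")
cv2.imwrite("pics/topc.png",cv2.convertScaleAbs(cv2.resize(t[140:260,140:360],None,fx=3.6,fy=3.6,interpolation=cv2.INTER_CUBIC),alpha=1.5))
cv2.imwrite("pics/scc.png",cv2.convertScaleAbs(cv2.resize(s[140:280,140:380],None,fx=3.3,fy=3.3,interpolation=cv2.INTER_CUBIC),alpha=1.5))
for n,p in dict(block=(333,230),off=(333,170),purp=(392,274),sp=(165,173),cap=(164,229),jig=(277,198)).items(): 
    P=T.plane(p,20);print(n,P.round(),S.proj(P).round())
E
```

```text
block [[ 422. -246.   20.]] [[183. 159.]]
off [[ 611. -252.   20.]] [[160. 210.]]
purp [[ 285. -425.   20.]] [[145. 118.]]
sp [[607. 279.  20.]] [[349. 245.]]
cap [[431. 280.  20.]] [[356. 191.]]
jig [[524. -73.  20.]] [[229. 196.]]
```

View pics/topc.png

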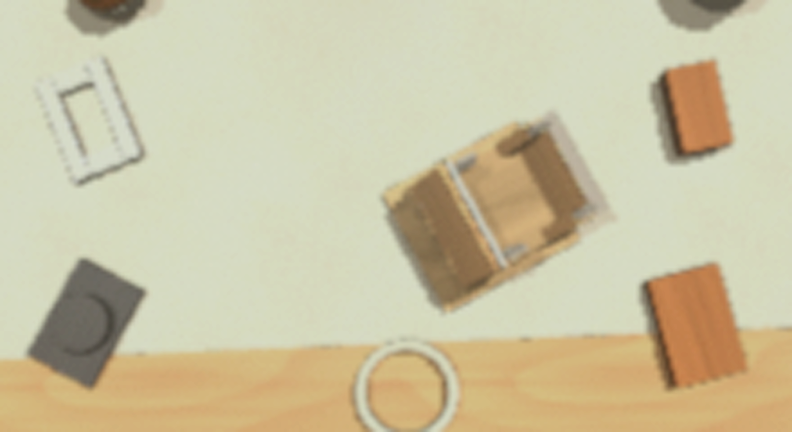

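View pics/scc.png

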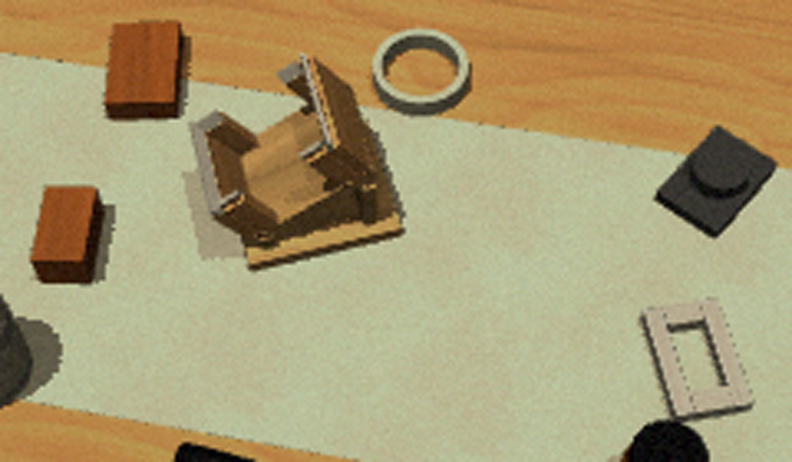

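The crop confirms it: the larger orange block at top (333,230) is 96x64-like; the offcut at (333,170) is smaller. The jig's lips are at crop (450–505,160–262) and the high-end wall is at the left in top. Next I'll zoom on the jig in both views.

Run:
```python
from h import *
t=cv2.imread("pics/top0.png");s=cv2.imread("pics/scene0.png")
def crop(im,x,y):
    c=cv2.convertScaleAbs(cv2.resize(im[y:y+66,x:x+66],None,fx=6,fy=6,interpolation=cv2.INTER_LANCZOS4),alpha=1.6)
    for k in range(0,66,10): cv2.putText(c,str(x+k),(k*6,9),0,.3,(0,0,255));cv2.putText(c,str(y+k),(0,k*6+4),0,.3,(255,0,0))
    return c
cv2.imwrite("pics/jig.png",np.hstack([crop(t,244,164),crop(s,196,154)]))
```

```text
(no output)
```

View pics/jig.png

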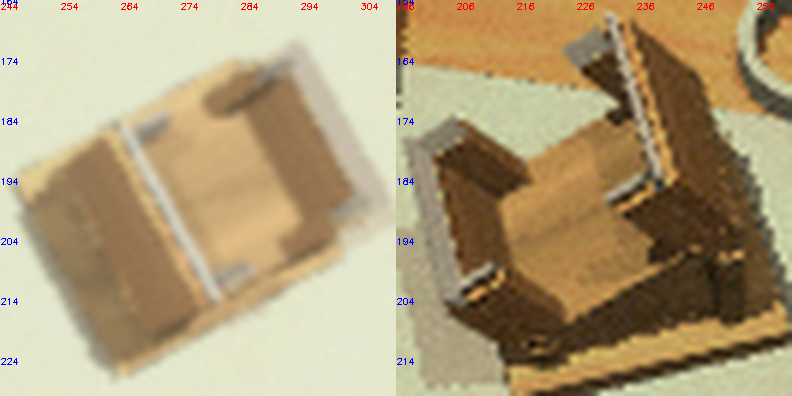

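The jig close-up shows the high-end lip running top (264.5,184.5)–(280,214), which is scene (241,184)–(231.5,157). The low end's lip is near (293,171)–(308,201). So the high end is towards +y,-x. Now measuring.

Run:
```python
from h import *
T=Cam("top");S=Cam("scene")
t=cv2.imread("pics/top0.png");s=cv2.imread("pics/scene0.png")
P=tri(T,[(264.5,184.5),(280,214),(294,172),(308.5,201),(251,193)],S,[(241,184),(231.5,157),(206.5,204),(198.5,178),(262,208)])
print("lips",P.round(1).tolist()); d=P[1]-P[0];print("y dir",np.degrees(np.arctan2(d[1],d[0])),np.linalg.norm(d[:3]))
def seg(im,c,f,r=30):
    x,y=c;p=cv2.resize(im[y-r:y+r,x-r:x+r],None,fx=4,fy=4,interpolation=cv2.INTER_CUBIC)
    m=f(p).astype(np.uint8)*255;m=cv2.morphologyEx(m,cv2.MORPH_OPEN,np.ones((5,5)))
    cs,_=cv2.findContours(m,cv2.RETR_EXTERNAL,cv2.CHAIN_APPROX_NONE)
    k=max(cs,key=lambda q:cv2.contourArea(q) if cv2.pointPolygonTest(cv2.convexHull(q),(4*r,4*r),False)>=0 else 0)
    return (cv2.convexHull(k)[:,0,:]+.5)/4-.5+[x-r,y-r], m
def hsv(p): return cv2.cvtColor(p,cv2.COLOR_BGR2HSV).astype(int)
F=dict(block=((333,230),28,lambda p:(hsv(p)[...,1]>140)&(hsv(p)[...,2]>95)&(hsv(p)[...,0]<13)),
 spacer=((165,173),16,lambda p:(hsv(p)[...,1]<13)&(hsv(p)[...,2]>120)),
 cap=((164,229),14,lambda p:hsv(p)[...,2]<100))
for n,(c,z,f) in F.items():
    h,m=seg(t,c,f); cv2.imwrite(f"pics/m_{n}.png",m)
    W=T.plane(h,z)[:,:2].astype(np.float32);r=cv2.minAreaRect(W)
    (cx,cy),(a,b),ang=r; ang+= 0 if a>b else 90
    print(n,np.round(r[0],1),np.round(r[1],1),"long axis deg",round((ang+90)%180-90,1))
    print(" hsv",hsv(t[c[1]:c[1]+1,c[0]+ (8 if n!='block' else 0)][None])[0,0], "mat",hsv(t[150:151,200:201])[0,0], "wood",hsv(t[250:251,200:201])[0,0])
v=np.hstack([cv2.imread(f"pics/m_{n}.png") for n in F]);cv2.imwrite("pics/masks.png",v)
```

```text
lips [[554.5, -28.4, 134.6, 5.9], [471.4, -73.3, 133.5, 0.9], [597.1, -117.7, 74.2, 9.0], [511.1, -164.7, 63.2, 1.5], [539.8, 17.2, 9.4, 18.4]]
y dir -151.59645837598828 94.42802186889905Traceback (most recent call last):
  File "<stdin>", line 17, in <module>
  File "<stdin>", line 10, in seg
ValueError: max() iterable argument is empty
```

Run:
```python
from h import *
T=Cam("top");S=Cam("scene")
t=cv2.imread("pics/top0.png");s=cv2.imread("pics/scene0.png")
H=cv2.cvtColor(t,cv2.COLOR_BGR2HSV)
for n,y,x0,x1 in(("block",230,316,352),("spacer",185,150,184),("cap",222,146,186)): print(n,[tuple(map(int,v)) for v in H[y,x0:x1:2]])
HS=cv2.cvtColor(s,cv2.COLOR_BGR2HSV)
for n,y,x0,x1 in(("block",158,168,200),("spacer",250,332,372),("cap",192,336,380)): print("S",n,[tuple(map(int,v)) for v in HS[y,x0:x1:2]])
for p in((247,192.5),(263,226),(283,173.5),(300,206)): print(T.plane(p,8).round(1))
for p in((215,220),(262,208)): print("S",S.plane(p,0).round(1))
```

```text
block [(32, 32, 144), (32, 32, 142), (23, 48, 96), (14, 105, 68), (13, 154, 126), (13, 154, 129), (13, 154, 131), (13, 155, 132), (13, 154, 124), (13, 155, 125), (13, 155, 125), (13, 153, 125), (12, 152, 129), (13, 150, 126), (17, 77, 129), (32, 35, 138), (30, 35, 140), (28, 34, 143)]
spacer [(34, 28, 145), (36, 28, 146), (36, 28, 145), (34, 25, 145), (38, 22, 141), (35, 21, 145), (37, 16, 144), (35, 21, 134), (38, 19, 145), (38, 19, 145), (35, 20, 137), (38, 24, 128), (28, 30, 102), (30, 34, 111), (33, 35, 130), (33, 32, 144), (35, 30, 145)]
cap [(34, 28, 145), (34, 28, 145), (34, 30, 144), (34, 30, 144), (33, 32, 143), (30, 31, 98), (20, 34, 68), (23, 30, 69), (23, 29, 71), (23, 31, 65), (19, 35, 59), (20, 34, 68), (23, 28, 73), (23, 28, 72), (21, 25, 72), (26, 25, 72), (20, 33, 70), (27, 37, 123), (34, 28, 144), (35, 30, 146)]
S block [(19, 151, 123), (18, 150, 124), (19, 152, 119), (12, 204, 95), (12, 201, 99), (12, 211, 93), (11, 195, 89), (11, 193, 98), (12, 194, 96), (13, 203, 102), (12, 198, 102), (12, 201, 99), (13, 208, 97), (16, 255, 22), (15, 173, 62), (18, 153, 122)]
S spacer [(32, 50, 127), (33, 52, 128), (31, 53, 125), (25, 65, 71), (16, 39, 124), (20, 57, 120), (22, 54, 123), (32, 53, 124), (29, 54, 123), (30, 50, 123), (30, 53, 126), (27, 56, 124), (22, 65, 71), (22, 51, 75), (19, 54, 119), (21, 58, 123), (30, 46, 100), (31, 51, 124), (32, 51, 126), (38, 53, 130)]
S cap [(32, 53, 129), (31, 47, 124), (32, 52, 127), (34, 57, 126), (19, 38, 53), (20, 23, 34), (18, 47, 27), (24, 64, 20), (8, 26, 40), (50, 22, 35), (45, 28, 37), (20, 39, 39), (20, 20, 39), (20, 41, 37), (15, 39, 39), (20, 37, 41), (15, 39, 39), (170, 20, 39), (24, 32, 40), (35, 49, 98), (33, 53, 126), (33, 53, 129)]
[[543.5  20.9   8. ]]
[[437.  -28.6   8. ]]
[[603.1 -94.5   8. ]]
[[ 498.9 -146.6    8. ]]
S [[599.3 -96.3  -0. ]]
S [[532.2  24.9   0. ]]
```

```bash
cat >> h.py <<'E'
from scipy.ndimage import map_coordinates
def edge(im,p0,p1,w=2.5,wts=(1,1,1)):
    "line along strongest colour edge near p0-p1: returns point, direction, rms"
    L=cv2.cvtColor(cv2.GaussianBlur(im,(0,0),.6),cv2.COLOR_BGR2LAB).astype(float)*wts
    p0=np.array(p0,float);p1=np.array(p1,float);d=(p1-p0)/np.linalg.norm(p1-p0);n=np.array([-d[1],d[0]])
    s=np.arange(-w,w+.01,.25);pts=[]
    for f in np.linspace(.12,.88,25):
        q=p0+f*(p1-p0)+s[:,None]*n
        v=np.stack([map_coordinates(L[...,k],[q[:,1],q[:,0]],order=1) for k in range(3)],1)
        g=np.linalg.norm(np.gradient(v,axis=0),axis=1);k=g.argmax();sel=slice(max(0,k-3),k+4)
        pts.append(p0+f*(p1-p0)+n*np.average(s[sel],weights=g[sel]))
    vx,vy,x,y=cv2.fitLine(np.float32(pts),cv2.DIST_HUBER,0,.01,.01).ravel()
    r=(np.array(pts)-[x,y])@[-vy,vx];return np.array([x,y]),np.array([vx,vy]),np.sqrt(np.mean(r**2))
def corners(im,c,w=2.5,wts=(1,1,1)):
    e=[edge(im,c[i],c[(i+1)%4],w,wts) for i in range(4)];o=[]
    for i in range(4):
        (a,u,_),(b,v,_)=e[i-1],e[i];t=np.linalg.solve(np.c_[u,-v],b-a);o.append(a+t[0]*u)
    return np.array(o),[round(x[2],2) for x in e]
E
cat > m.py <<'E'
from h import *
T=Cam("top");S=Cam("scene")
t=cv2.imread("pics/top0.png");s=cv2.imread("pics/scene0.png")
D=dict(block=(28,[(318.6,219.2),(339.4,212.8),(346.9,243.3),(326.7,247.8)],[(172.1,170),(194.5,170.3),(193.9,146.7),(174.8,146.7)]),
cap=(14,[(163.6,211.7),(180.6,221.1),(165.8,247.8),(147.8,238)],[(357,209.7),(339.1,198.2),(357,178.8),(374.8,190)]),
spacer=(16,[(150.6,163.6),(168.6,156.1),(180.3,183.6),(161.7,191.4)],[(367.9,262.1),(346,264.8),(334.5,234.5),(356.7,230)]))
for n,(z,a,b) in D.items():
    w=(1,3,3) if n=="spacer" else (1,1,1)
    ca,ra=corners(t,a,wts=w);cb,rb=corners(s,b,wts=w)
    P=tri(T,ca,S,cb);print(n,ra,rb,"z",P[:,2].round(1),"gap",P[:,3].round(1))
    for C,c in((T,ca),(S,cb)):
        W=C.plane(c,z)[:,:2];e=np.roll(W,-1,0)-W;l=np.linalg.norm(e,axis=1);la=e[1]-e[3];sa=e[0]-e[2]
        print("  ctr",W.mean(0).round(1),"len",l.round(1),"long",np.degrees(np.arctan2(la[1],la[0])).round(1)%180,"short+90",(np.degrees(np.arctan2(sa[1],sa[0]))+90).round(1)%180)
print("jig")
for n,C,im,p,q,z in(("hiLip",T,t,(264,184.5),(279.5,214),140),("baseL",T,t,(247,193),(263,226),8),("baseFar",T,t,(247,192.5),(283,173.5),8),("baseNear",T,t,(264,226),(300,206.5),8),("floorLow",T,t,(285.5,184),(294,199.5),45),("baseFrontS",S,s,(216,220),(262,207.5),0),("hiLipS",S,s,(231.5,157),(240.5,184),140)):
    c,d,r=edge(im,p,q);tt=[(np.array(k)-c)@d for k in(p,q)];W=C.plane([c+d*k for k in tt],z)
    v=W[1]-W[0];print(n,round(r,2),W[:,:2].round(1).tolist(),"ang",np.degrees(np.arctan2(v[1],v[0])).round(1),"len",np.linalg.norm(v).round(1))
E
python3 m.py
```

```text
block [np.float64(0.15), np.float64(0.23), np.float64(0.27), np.float64(1.39)] [np.float64(0.05), np.float64(1.41), np.float64(0.29), np.float64(0.28)] z [34.1 36.3 41.3 22.3] gap [70.9 61.  60.4 74. ]
  ctr [ 421.7 -241.6] len [72.9 96.7 72.  99.5] long 14.0 short+90 14.4
  ctr [ 425.5 -246.4] len [62.3 99.3 65.  91.2] long 14.800000000000011 short+90 15.5
cap [np.float64(0.11), np.float64(0.13), np.float64(0.19), np.float64(0.11)] [np.float64(0.03), np.float64(0.13), np.float64(0.14), np.float64(0.13)] z [1.6 1.5 6.9 5.6] gap [0.2 2.6 1.9 2.2]
  ctr [430.2 283.2] len [65.3 96.7 66.1 98. ] long 151.7 short+90 151.5
  ctr [437.1 284.8] len [ 66.9 102.7  66.8 101.9] long 151.4 short+90 152.0
spacer [np.float64(1.67), np.float64(1.01), np.float64(0.96), np.float64(1.9)] [np.float64(0.91), np.float64(0.82), np.float64(0.54), np.float64(0.52)] z [-22.4  25.7   4.4   9.5] gap [17.4  4.8  0.7  3.4]
  ctr [605.4 279. ] len [ 63.8 107.   66.   81.8] long 15.599999999999994 short+90 31.4
  ctr [612.3 284.9] len [ 65.9  93.3  63.8 105.1] long 23.0 short+90 17.9
jig
hiLip 1.61 [[556.6, -33.9], [472.2, -73.6]] ang -154.8 len 93.3
baseL 0.09 [[539.0, 27.1], [434.1, -22.5]] ang -154.7 len 116.0
baseFar 1.27 [[538.5, 18.0], [603.1, -94.5]] ang -60.1 len 129.7
baseNear 1.24 [[434.3, -33.3], [498.2, -146.0]] ang -60.4 len 129.6
floorLow 0.17 [[564.3, -96.5], [516.8, -122.7]] ang -151.1 len 54.3
baseFrontS 0.76 [[605.4, -89.5], [531.8, 25.2]] ang 122.7 len 136.3
hiLipS 1.24 [[481.9, -75.8], [551.4, -19.9]] ang 38.8 len 89.2
```

```bash
sed -i 's/\[(172.1,170),(194.5,170.3),(193.9,146.7),(174.8,146.7)\]/[(194.5,170.3),(172.1,170),(174.8,146.9),(194,146.9)]/; s/(318.6,219.2),(339.4,212.8),(346.9,243.3),(326.7,247.8)/(319.8,218.8),(339.4,213.2),(346.9,243.3),(327.3,247.8)/; s/corners(\([ts]\),\([ab]\),/corners(\1,\2,1.3,/g; s/edge(im,p,q)/edge(im,p,q,1.3)/; s/(1,3,3)/(1,2,2)/' m.py; python3 m.py | sed 's/np.float64//g'
python3 - <<'E'
import cv2,numpy as np
t=cv2.imread("pics/top0.png");s=cv2.imread("pics/scene0.png")
def crop(im,x,y,w=44):
    c=cv2.convertScaleAbs(cv2.resize(im[y:y+w,x:x+w],None,fx=6,fy=6,interpolation=cv2.INTER_CUBIC),alpha=1.6)
    for k in range(0,w,10): cv2.putText(c,str(x+k),(k*6,9),0,.3,(0,0,255));cv2.putText(c,str(y+k),(0,k*6+4),0,.3,(255,0,0))
    return c
cv2.imwrite("pics/objs.png",np.vstack([np.hstack([crop(t,311,208),crop(t,143,208),crop(t,143,152)]),np.hstack([crop(s,162,136),crop(s,335,172),crop(s,330,226)])]))
E
```

```text
block [(0.03), (0.19), (0.2), (0.36)] [(0.03), (0.08), (0.17), (0.43)] z [22.2 26.5 22.5 22.4] gap [8.7 0.3 0.4 4.4]
  ctr [ 422.2 -246.4] len [63.  95.8 62.8 96.8] long 14.099999999999994 short+90 15.5
  ctr [ 425.2 -244.4] len [71.6 92.9 58.8 98.5] long 18.30000000000001 short+90 13.9
cap [(0.1), (0.11), (0.13), (0.04)] [(0.62), (0.1), (0.05), (0.08)] z [8.7 4.  6.2 5.5] gap [6.7 0.2 1.1 1.7]
  ctr [429.9 282.5] len [62.6 97.1 66.1 97.8] long 150.4 short+90 151.1
  ctr [434.8 286. ] len [65.7 98.9 66.8 92.5] long 151.2 short+90 154.2
spacer [(0.67), (0.82), (0.12), (0.23)] [(0.14), (0.16), (0.45), (0.47)] z [11.3 10.   4.7  7.7] gap [4.3 0.7 2.9 5. ]
  ctr [606.4 280.3] len [59.8 98.8 61.9 99.3] long 23.19999999999999 short+90 21.8
  ctr [610.8 284.5] len [63.5 94.7 64.5 96.8] long 22.69999999999999 short+90 22.7
jig
hiLip 0.53 [[556.3, -33.6], [470.5, -69.7]] ang -157.2 len 93.1
baseL 0.03 [[540.7, 23.5], [435.9, -26.2]] ang -154.7 len 116.0
baseFar 0.72 [[539.5, 18.4], [607.6, -91.8]] ang -58.3 len 129.5
baseNear 0.71 [[436.0, -32.3], [495.0, -147.7]] ang -62.9 len 129.6
floorLow 0.12 [[564.6, -97.0], [516.8, -122.7]] ang -151.8 len 54.3
baseFrontS 0.14 [[597.3, -94.3], [533.4, 25.8]] ang 118.0 len 136.0
hiLipS 0.33 [[477.7, -73.0], [559.2, -27.6]] ang 29.1 len 93.2
```

View pics/objs.png

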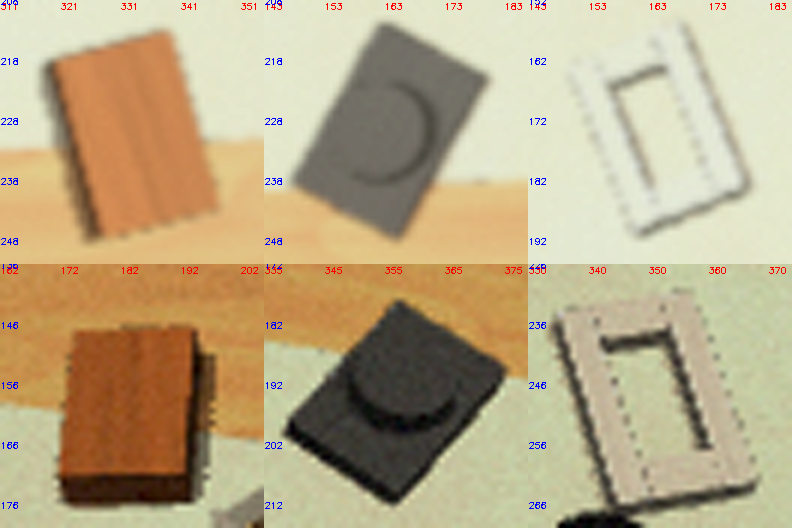

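The close-ups show all six part outlines clean. Both views agree up to a constant offset of about (4,3) mm (heights read about 7 mm low everywhere), so I'll use the top camera for picking and placing alike. I still need the pocket's place along the slope.

Run:
```python
from h import *
T=Cam("top");S=Cam("scene")
t=cv2.imread("pics/top0.png");s=cv2.imread("pics/scene0.png")
a=np.radians(118.4);u=np.array([np.cos(a),np.sin(a)]);v=np.array([-u[1],u[0]])
def go(n,C,im,p,q,z,off,ax,w=1.3):
    c,d,r=edge(im,p,q,w);W=C.plane([c+d*((np.array(k)-c)@d) for k in(p,q)],z)[:,:2]
    if C is S: W=W-[4,3]
    e=W[1]-W[0];print(n,round(r,2),"ang",np.degrees(np.arctan2(e[1],e[0])).round(1),"u/v0",(W@(u if ax=='u' else v)-off).round(1))
c30,s30=np.cos(np.pi/6),.5
P=lambda x,z:(62+x*s30+z*c30, x*c30-z*s30)
for n,C,im,p,q,x,z in(("floorLow",T,t,(285.5,184),(294,199.5),-51,0),("lowInnerTop",T,t,(292.5,176),(303,196),-51,52),("lowOuter",T,t,(298.5,176),(308.5,196),-56,61),
 ("hiLipL",T,t,(263.5,185),(278.5,214),55,61),("hiLipR",T,t,(265.5,184),(281,213),51,52),
 ("floorLowS",S,s,(214,191),(223,206),-51,0),("hiLipS_in",S,s,(230.5,157),(239.5,183),51,52),("hiLipS_out",S,s,(232.5,157),(242,183),55,61),("lowLipS_in",S,s,(203.5,182),(208.5,199),-51,52),("lowLipS_out",S,s,(199,180),(205.5,203),-56,61)):
    h,o=P(x,z);go(n,C,im,p,q,h,o,'u',.9)
for nm,px in(("T lip ends",[(264.5,184.3),(279.8,213.8)]),):
    W=T.plane(px,138)[:,:2];print(nm,(W@v).round(1),(W@v).mean().round(1),(W@u).round(1))
W=S.plane([(231.5,156.5),(241,184.3)],138)[:,:2]-[4,3];print("S lip ends",(W@v).round(1),(W@v).mean().round(1))
```

```text
floorLow 0.1 ang -151.5 u/v0 [-311.  -311.1]
lowInnerTop 0.09 ang -152.5 u/v0 [-309.4 -308.4]
lowOuter 0.09 ang -153.1 u/v0 [-314.8 -313.1]
hiLipL 0.14 ang -151.9 u/v0 [-304.  -303.4]
hiLipR 0.14 ang -152.2 u/v0 [-312.2 -311.2]
floorLowS 0.28 ang 44.2 u/v0 [-311.9 -296.2]
hiLipS_in 0.36 ang 29.0 u/v0 [-309.8 -308.9]
hiLipS_out 0.52 ang 30.3 u/v0 [-303. -300.]
lowLipS_in 0.08 ang 30.3 u/v0 [-309.  -307.1]
lowLipS_out 0.45 ang 31.4 u/v0 [-308.9 -304.9]
T lip ends [-473.7 -380.5] -427.1 [-291.6 -288.6]
S lip ends [-377.  -473.4] -425.2
```

Pocket (in the top camera's frame): origin (523,-69), x up the slope at 118.2°. Block: (422.2,-246.4), long axis 14.5°. I'll write a small planner for deltas and start moving.

```bash
cat > go.py <<'E'
"go.py x y z yaw tilt : translation (tool axes now, mm) and then rotvec (deg) to reach the pose; tilt about tool y"
import sys;from h import *
x,y,z,yaw,tilt=map(float,sys.argv[1:6]);o=bot.get_obs()
R=Ro.from_euler("xyz",o["tcp_rot"]);G=Ro.from_euler("z",yaw,degrees=True)*Ro.from_euler("x",180,degrees=True)*Ro.from_euler("y",tilt,degrees=True)
D=R.inv()*G;d=np.array([x,y,z])-o["tool_pos"]
print("shift first",R.inv().apply(d).round(2),"| rotvec",np.degrees(D.as_rotvec()).round(2),"| shift after turn",G.inv().apply(d).round(2),"| pos",o["tool_pos"].round(1),"F",o["contact_force"].round(1),"t",o["time"])
E
python3 go.py 422.2 -246.4 120 14.5 0
```

```text
shift first [ 315.84 -151.5   106.38] | rotvec [-0.08 -0.01  4.97] | shift after turn [ 301.54 -178.43  106.12] | pos [ 174.9 -494.6  226.1] F [-0.9 -1.2 -0.8] t 0.1
```

Request:
{"op": "servo_tool", "data": {"deltas": [[[0.0316,-0.0152,0.008],[0,0,0.5]],[[0.0316,-0.0152,0.008],[0,0,0.5]],[[0.0316,-0.0152,0.008],[0,0,0.5]],[[0.0316,-0.0152,0.008],[0,0,0.5]],[[0.0316,-0.0152,0.008],[0,0,0.5]],[[0.0316,-0.0152,0.008],[0,0,0.5]],[[0.0316,-0.0152,0.008],[0,0,0.5]],[[0.0316,-0.0152,0.008],[0,0,0.5]],[[0.0316,-0.0152,0.008],[0,0,0.5]],[[0.0316,-0.0152,0.008],[0,0,0.5]],[[0,0,0],[0,0,0]],[[0,0,0],[0,0,0]]], "fingers": 1}}

```text
time: 1.6
tool_pos: [431.4, -256.5, 146.6]
tcp_rot: [-3.141, 0.001, 0.253]
contact_force: [1.4, 0.0, -0.3]
grip_width: 91.7
finger_force: 0.0
```

```bash
python3 go.py 422.2 -246.4 5 14.5 0
```

```text
shift first [ -6.32 -12.01 141.57] | rotvec [-0.01  0.04 -0.  ] | shift after turn [ -6.4  -12.04 141.56] | pos [ 431.4 -256.5  146.6] F [ 1.4  0.  -0.3] t 1.6
```

Request:
{"op": "servo_tool", "data": {"deltas": [[[-0.0063,-0.012,0.02],[0,0,0]],[[0,0,0.03],[0,0,0]],[[0,0,0.03],[0,0,0]],[[0,0,0.03],[0,0,0]],[[0,0,0.02],[0,0,0]],[[0,0,0.0115],[0,0,0]],[[0,0,0],[0,0,0]],[[0,0,0],[0,0,0]]]}}

```text
time: 2.6
tool_pos: [423.0, -246.9, 6.0]
tcp_rot: [3.14, -0.001, 0.252]
contact_force: [0.4, -0.2, 0.2]
grip_width: 92.0
finger_force: 0.0
```

Request:
{"op": "servo_tool", "data": {"deltas": [[[0,0,0],[0,0,0]],[[0,0,0],[0,0,0]],[[0,0,0],[0,0,0]],[[0,0,0],[0,0,0]],[[0,0,0],[0,0,0]],[[0,0,0],[0,0,0]]], "fingers": 0.5}}

```text
time: 3.35
tool_pos: [422.8, -246.4, 5.4]
tcp_rot: [3.141, -0.0, 0.253]
contact_force: [-0.1, 1.5, 4.2]
grip_width: 63.8
finger_force: 30.0
```

Request:
{"op": "servo_tool", "data": {"deltas": [[[0,0,-0.02],[0,0,0]],[[0,0,-0.03],[0,0,0]],[[0,0,-0.03],[0,0,-8]],[[0,0,-0.03],[0,0,-8]],[[0,0,-0.03],[0,0,-8]],[[0,0,-0.03],[0,0,-8]],[[0,0,0],[0,0,-8]],[[0,0,0],[0,0,-8]],[[0,0,0],[0,0,-8]],[[0,0,0],[0,0,-8]],[[0,0,0],[0,0,-8]],[[0,0,0],[0,0,-8]],[[0,0,0],[0,0,-8]],[[0,0,0],[0,0,-8]],[[0,0,0],[0,0,-7.7]],[[0,0,0],[0,0,0]],[[0,0,0],[0,0,0]]]}}

```text
time: 5.48
tool_pos: [422.5, -246.2, 174.9]
tcp_rot: [-3.141, -0.001, 2.06]
contact_force: [0.3, -0.0, -0.7]
grip_width: 63.8
finger_force: 30.0
```

```bash
python3 go.py 553.7 -126.3 174.6 118.2 30
```

```text
shift first [ 44.18 172.13   0.29] | rotvec [ 0.03 29.97 -0.18] | shift after turn [ 37.64 172.27  22.09] | pos [ 422.5 -246.2  174.9] F [ 0.3 -0.  -0.7] t 5.475
```

Request:
{"op": "servo_tool", "data": {"deltas": [[[0.0055,0.0215,0],[0,0,0]],[[0.0055,0.0215,0],[0,0,0]],[[0.0055,0.0215,0],[0,0,0]],[[0.0055,0.0215,0],[0,0,0]],[[0.0055,0.0215,0],[0,0,0]],[[0.0055,0.0215,0],[0,0,0]],[[0.0055,0.0215,0],[0,0,0]],[[0.0057,0.0216,0],[0,0,0]],[[0,0,0],[0,6,0]],[[0,0,0],[0,6,0]],[[0,0,0],[0,6,0]],[[0,0,0],[0,6,0]],[[0,0,0],[0,6,0]],[[0,0,0],[0,0,0]],[[0,0,0],[0,0,0]],[[0,0,0],[0,0,0]]]}}

```text
time: 7.48
tool_pos: [553.6, -125.5, 175.9]
tcp_rot: [3.141, -0.521, 2.064]
contact_force: [0.4, -0.2, -1.1]
grip_width: 64.0
finger_force: 30.0
```

```bash
python3 go.py 553.7 -126.3 174.6 118.2 30
python3 - <<'E'
import cv2,numpy as np
from plant import bot
t=bot.capture("top")[:,:,::-1];s=bot.capture("scene")[:,:,::-1]
def crop(im,x,y,w=95,f=4):
    return cv2.convertScaleAbs(cv2.resize(im[y:y+w,x:x+w],None,fx=f,fy=f,interpolation=cv2.INTER_CUBIC),alpha=1.5)
cv2.imwrite("pics/pre1.png",np.hstack([crop(t,240,140),crop(s,180,110)]))
E
```

```text
shift first [-1.32 -0.34  0.74] | rotvec [0.01 0.12 0.03] | shift after turn [-1.33 -0.34  0.74] | pos [ 553.6 -125.5  175.9] F [ 0.4 -0.2 -1.1] t 7.475
```

View pics/pre1.png

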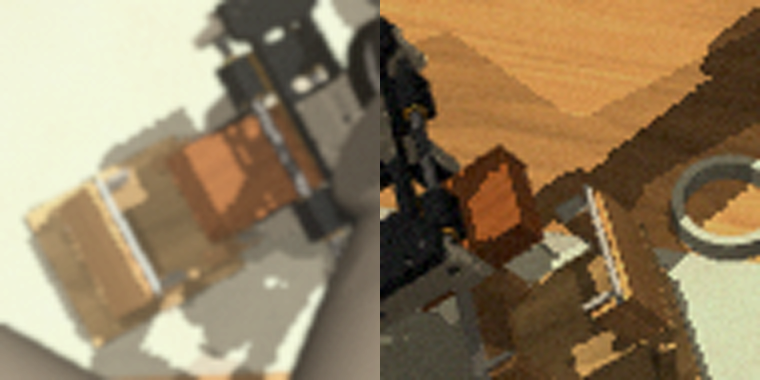

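The picture shows the block tilted above the pocket mouth and square to the lip by eye (end edge at about top (282,179)–(291,200)). I'll check that against prediction numerically.

```bash
cat > chk.py <<'E'
from h import *
T=Cam("top");S=Cam("scene");o=bot.get_obs()
M=Ro.from_euler("xyz",o["tcp_rot"]).as_matrix()
t=bot.capture("top")[:,:,::-1].copy()
B=lambda x,y,z:T.proj(o["tool_pos"]+M@np.array([x,y,-z]))[0]
for n,a,b in(("end bottom",(48,-32,-5),(48,32,-5)),("side+y bot",(45,32,-5),(20,32,-5)),("side-y",(45,-32,-5),(20,-32,-5))):
    p,q=B(*a),B(*b);c,d,r=edge(t,p,q,3);nn=np.array([-(q-p)[1],(q-p)[0]])/np.linalg.norm(q-p)
    print(n,p.round(1),q.round(1),"meas offset px at ends",[round(float((c+d*((k-c)@d)-k)@nn),2) for k in(p,q)],"rms",round(r,2))
W=[T.proj([*(np.array([523,-69.])+ (18.2)*np.array([-.4726,.8813])+k*np.array([-.8813,-.4726])),137])[0].round(1) for k in(-47,47)];print("lip pred",W)
E
python3 chk.py
```

```text
end bottom [292.1 200.9] [280.3 179.8] meas offset px at ends [-0.07, 0.17] rms 0.4
side+y bot [281.1 179.4] [287.8 176.1] meas offset px at ends [-1.93, -0.04] rms 0.67
side-y [292.9 200.4] [299.4 196.8] meas offset px at ends [0.57, 1.35] rms 0.17
lip pred [array([264.3, 184.2]), array([280.6, 213.4])]
```

Request:
{"op": "servo_tool", "data": {"deltas": [[[-0.0013,-0.0003,0.0007],[0,0,0]],[[0,0,0.02],[0,0,0]],[[0,0,0.02],[0,0,0]],[[0,0,0.015],[0,0,0]],[[0,0,0],[0,0,0]],[[0,0,0.01],[0,0,0]],[[0,0,0.01],[0,0,0]],[[0,0,0.01],[0,0,0]],[[0,0,0],[0,0,0]]]}}

```text
time: 8.75
tool_pos: [533.0, -88.9, 99.6]
tcp_rot: [-3.14, -0.525, 2.062]
contact_force: [0.3, 1.2, -1.0]
grip_width: 63.8
finger_force: 30.0
```

```bash
python3 go.py 524.3 -71.4 66.7 118.2 30
```

```text
shift first [ 0.38  0.65 38.27] | rotvec [-0.05 -0.08 -0.04] | shift after turn [ 0.43  0.62 38.27] | pos [533.  -88.9  99.6] F [ 0.3  1.2 -1. ] t 8.75
```

No contact; the block's underside is about 38 mm above the floor, inside the walls. Continuing slowly.

Request:
{"op": "servo_tool", "data": {"deltas": [[[0,0,0.01],[0,0,0]],[[0,0,0.01],[0,0,0]],[[0,0,0.007],[0,0,0]],[[0,0,0.004],[0,0,0]],[[0,0,0.003],[0,0,0]],[[0,0,0.002],[0,0,0]],[[0,0,0],[0,0,0]],[[0,0,0],[0,0,0]]]}}

```text
time: 9.75
tool_pos: [525.2, -73.7, 69.3]
tcp_rot: [3.141, -0.523, 2.062]
contact_force: [0.2, 0.8, -2.0]
grip_width: 63.8
finger_force: 30.0
```

```bash
python3 go.py 524.3 -71.4 66.7 118.2 30
```

```text
shift first [0.85 0.31 3.46] | rotvec [ 0.02  0.02 -0.03] | shift after turn [0.84 0.31 3.46] | pos [525.2 -73.7  69.3] F [ 0.2  0.8 -2. ] t 9.75
```

Request:
{"op": "servo_tool", "data": {"deltas": [[[0,0,0.001],[0,0,0]],[[0,0,0.001],[0,0,0]],[[0,0,0.001],[0,0,0]],[[0,0,0],[0,0,0]],[[0,0,0],[0,0,0]]]}}

```text
time: 10.38
tool_pos: [524.3, -72.2, 66.5]
tcp_rot: [-3.141, -0.524, 2.062]
contact_force: [-1.4, -0.6, -0.9]
grip_width: 63.9
finger_force: 30.0
```

```bash
python3 go.py 524.3 -71.4 66.7 118.2 30
```

```text
shift first [0.73 0.37 0.24] | rotvec [ 0.01  0.   -0.03] | shift after turn [0.73 0.37 0.24] | pos [524.3 -72.2  66.5] F [-1.4 -0.6 -0.9] t 10.375
```

Request:
{"op": "servo_tool", "data": {"deltas": [[[0,0,0.0008],[0,0,0]],[[0,0,0],[0,0,0]]]}}

```text
time: 10.62
tool_pos: [524.4, -72.2, 66.5]
tcp_rot: [3.141, -0.523, 2.063]
contact_force: [-1.2, -2.0, 4.3]
grip_width: 64.0
finger_force: 30.0
```

Request:
{"op": "servo_tool", "data": {"deltas": [[[0,0,0],[0,0,0]],[[0,0,0],[0,0,0]],[[0,0,0],[0,0,0]],[[0,0,0],[0,0,0]]], "fingers": 0.88}}

```text
time: 11.12
tool_pos: [524.1, -71.8, 65.7]
tcp_rot: [-3.141, -0.524, 2.062]
contact_force: [-0.2, -0.1, 0.7]
grip_width: 81.1
finger_force: 0.0
```

Request:
{"op": "servo_tool", "data": {"deltas": [[[0,0,-0.005],[0,0,0]],[[0,0,-0.01],[0,0,0]],[[0,0,-0.02],[0,0,0]],[[0,0,-0.03],[0,0,0]],[[0,0,-0.04],[0,0,0]],[[0,0,-0.04],[0,0,0]],[[0,0,0],[0,0,0]]]}}

```text
time: 12.0
tool_pos: [560.0, -137.8, 194.5]
tcp_rot: [3.137, -0.518, 2.063]
contact_force: [-0.4, 0.4, 0.2]
grip_width: 80.8
finger_force: 0.0
```

```bash
python3 go.py 606.4 280.3 150 22.5 0;  python3 - <<'E'
from h import *
t=bot.capture("top")[:,:,::-1];s=bot.capture("scene")[:,:,::-1]
cv2.imwrite("pics/t_b.png",t);cv2.imwrite("pics/s_b.png",s)
T=Cam("top");S=Cam("scene")
zp=np.array([.2363,-.4406,.866]);xp=np.array([-.4726*.866,.8813*.866,.5]);yp=np.cross(zp,xp)
B=lambda C,x,y,z:C.proj(np.array([523,-69,62])+x*xp+y*yp+z*zp)[0]
for C,im,n in((T,t,"top"),(S,s,"scene")):
  for e,a,b in(("lowx",(-48,-12,28),(-48,12,28)),("+y",(-20,32,28),(20,32,28)),("-y",(-20,-32,28),(20,-32,28))):
    p,q=B(C,*a),B(C,*b);c,d,r=edge(im,p,q,3);nn=np.array([-(q-p)[1],(q-p)[0]])/np.linalg.norm(q-p)
    print(n,e,p.round(1),q.round(1),[round(float((c+d*((k-c)@d)-k)@nn),2) for k in(p,q)],round(r,2))
def crop(im,x,y,w=95,f=4): return cv2.convertScaleAbs(cv2.resize(im[y:y+w,x:x+w],None,fx=f,fy=f,interpolation=cv2.INTER_CUBIC),alpha=1.5)
cv2.imwrite("pics/b1.png",np.hstack([crop(t,240,140),crop(s,180,130)]))
E
```

```text
shift first [279.11 237.68 211.06] | rotvec [-24.53 -22.56  93.29] | shift after turn [ 202.9  -368.51   44.45] | pos [ 560.  -137.8  194.5] F [-0.4  0.4  0.2] t 12.0
top lowx [290.6 185.2] [294.4 192.1] [1.18, 2.43] 1.46
top +y [291.2 201.5] [281.5 206.8] [-3.08, 2.03] 1.15
top -y [280.7 182.8] [270.9 187.7] [-0.74, 0.05] 0.37
scene lowx [211.2 195.4] [209.4 188.5] [1.45, -2.11] 1.02
scene +y [215.9 178.1] [227.4 171. ] [0.71, 0.73] 0.91
scene -y [220.9 196.4] [232.8 189.3] [0.38, 0.56] 0.11
```

View pics/b1.png

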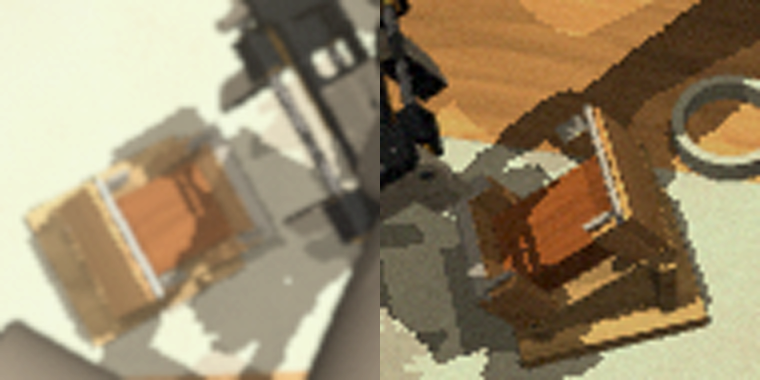

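The block lies in the pocket, flat on its floor (top view (285,195)); the side-edge offsets are below 1 px. Now the frame.

Request:
{"op": "servo_tool", "data": {"deltas": [[[0,0,0],[0,-6,0]],[[0,0,0],[0,-6,0]],[[0,0,0],[0,-6,0]],[[0,0,0],[0,-6,0]],[[0,0,0],[0,-6,0]],[[0.0289,0.02,0],[0,0,0]],[[0.0289,0.02,0],[0,0,0]],[[0.0289,0.02,0],[0,0,0]],[[0.0289,0.02,0],[0,0,0]],[[0.0289,0.02,0],[0,0,0]],[[0.0289,0.02,0],[0,0,0]],[[0.0289,0.02,0],[0,0,0]],[[0.0289,0.02,0],[0,0,0]],[[0.0289,0.02,0],[0,0,0]],[[0.0289,0.02,0],[0,0,0]],[[0.0289,0.02,0],[0,0,0]],[[0.0289,0.02,0],[0,0,0]]], "fingers": 1}}

```text
time: 14.22
tool_pos: [605.1, 284.4, 190.0]
tcp_rot: [-3.139, -0.0, 2.063]
contact_force: [0.5, 0.3, 0.1]
grip_width: 91.9
finger_force: 0.0
```

Request:
{"op": "servo_tool", "data": {"deltas": [[[0,0,0.004],[0,0,-8]],[[0,0,0.004],[0,0,-8]],[[0,0,0.004],[0,0,-8]],[[0,0,0.004],[0,0,-8]],[[0,0,0.004],[0,0,-8]],[[0,0,0.004],[0,0,-8]],[[0,0,0.004],[0,0,-8]],[[0,0,0.004],[0,0,-8]],[[0,0,0.004],[0,0,-8]],[[0,0,0.004],[0,0,-8]],[[0,0,0.004],[0,0,-4.3]],[[0,0,0],[0,0,0]],[[0,0,0],[0,0,0]]]}}

```text
time: 15.85
tool_pos: [605.7, 283.2, 146.9]
tcp_rot: [3.142, -0.001, -2.751]
contact_force: [-0.6, -0.7, 0.8]
grip_width: 91.9
finger_force: 0.0
```

```bash
python3 go.py 607.5 281 4 202.5 0
```

```text
shift first [ -0.95  -2.75 142.91] | rotvec [ 0.   -0.07 -0.1 ] | shift after turn [ -0.77  -2.75 142.91] | pos [605.7 283.2 146.9] F [-0.6 -0.7  0.8] t 15.85
```

Request:
{"op": "servo_tool", "data": {"deltas": [[[-0.001,-0.0028,0.02],[0,0,0]],[[0,0,0.03],[0,0,0]],[[0,0,0.03],[0,0,0]],[[0,0,0.03],[0,0,0]],[[0,0,0.02],[0,0,0]],[[0,0,0.0125],[0,0,0]],[[0,0,0],[0,0,0]],[[0,0,0],[0,0,0]]]}}

```text
time: 16.85
tool_pos: [609.0, 281.2, 6.1]
tcp_rot: [-3.141, 0.002, -2.75]
contact_force: [1.5, 0.1, 0.0]
grip_width: 91.9
finger_force: 0.0
```

Request:
{"op": "servo_tool", "data": {"deltas": [[[0,0,0],[0,0,0]],[[0,0,0],[0,0,0]],[[0,0,0],[0,0,0]],[[0,0,0],[0,0,0]],[[0,0,0],[0,0,0]],[[0,0,0],[0,0,0]]], "fingers": 0.5}}

```text
time: 17.6
tool_pos: [608.3, 281.2, 5.2]
tcp_rot: [3.142, 0.0, -2.749]
contact_force: [-1.1, 0.7, 3.5]
grip_width: 63.6
finger_force: 30.0
```

Request:
{"op": "servo_tool", "data": {"deltas": [[[0,0,-0.02],[0,0,0]],[[0,0,-0.03],[0,0,0]],[[0,0,-0.03],[0,0,8]],[[0,0,-0.03],[0,0,8]],[[0,0,-0.03],[0,0,8]],[[0,0,-0.03],[0,0,8]],[[0,0,-0.02],[0,0,8]],[[0,0,0],[0,0,8]],[[0,0,0],[0,0,8]],[[0,0,0],[0,0,8]],[[0,0,0],[0,0,8]],[[0,0,0],[0,0,8]],[[0,0,0],[0,0,4.3]],[[0,0,0],[0,0,0]],[[0,0,0],[0,0,0]]]}}

```text
time: 19.48
tool_pos: [608.2, 280.9, 195.3]
tcp_rot: [3.141, 0.0, 2.064]
contact_force: [0.5, 0.1, -2.1]
grip_width: 63.4
finger_force: 30.0
```

```bash
python3 go.py 553.7 -126.3 194 118.2 30
```

```text
shift first [-332.87 -240.76    1.38] | rotvec [-0.   30.01  0.05] | shift after turn [-289.13 -240.46 -165.38] | pos [608.2 280.9 195.3] F [ 0.5  0.1 -2.1] t 19.475
```

Request:
{"op": "servo_tool", "data": {"deltas": [[[-0.0277,-0.02,0],[0,0,0]],[[-0.0277,-0.02,0],[0,0,0]],[[-0.0277,-0.02,0],[0,0,0]],[[-0.0277,-0.02,0],[0,0,0]],[[-0.0277,-0.02,0],[0,0,0]],[[-0.0277,-0.02,0],[0,0,0]],[[-0.0277,-0.02,0],[0,0,0]],[[-0.0277,-0.02,0],[0,0,0]],[[-0.0277,-0.02,0],[0,0,0]],[[-0.0277,-0.02,0],[0,0,0]],[[-0.0277,-0.02,0],[0,0,0]],[[-0.0277,-0.02,0],[0,0,0]],[[0,0,0],[0,6,0]],[[0,0,0],[0,6,0]],[[0,0,0],[0,6,0]],[[0,0,0],[0,6,0]],[[0,0,0],[0,6,0]],[[0,0,0],[0,0,0]],[[0,0,0],[0,0,0]],[[0,0,0],[0,0,0]]]}}

```text
time: 21.98
tool_pos: [553.6, -124.8, 195.8]
tcp_rot: [3.141, -0.521, 2.064]
contact_force: [-1.9, 0.3, -2.6]
grip_width: 63.8
finger_force: 30.0
```

```bash
python3 go.py 553.7 -126.3 174.6 118.2 30; python3 chk.py | head -3;python3 - <<'E'
from h import *
t=bot.capture("top")[:,:,::-1];s=bot.capture("scene")[:,:,::-1]
def crop(im,x,y,w=95,f=4): return cv2.convertScaleAbs(cv2.resize(im[y:y+w,x:x+w],None,fx=f,fy=f,interpolation=cv2.INTER_CUBIC),alpha=1.5)
cv2.imwrite("pics/pre2.png",np.hstack([crop(t,240,140),crop(s,180,130)]))
E
```

```text
shift first [-11.74  -0.7   17.69] | rotvec [0.02 0.13 0.05] | shift after turn [-11.79  -0.68  17.66] | pos [ 553.6 -124.8  195.8] F [-1.9  0.3 -2.6] t 21.975
end bottom [292.6 200.4] [280.6 178.9] meas offset px at ends [0.56, 0.43] rms 0.17
side+y bot [281.4 178.4] [288.2 175.1] meas offset px at ends [0.03, -0.23] rms 0.19
side-y [293.4 199.9] [300.1 196.3] meas offset px at ends [-1.12, 0.43] rms 0.28
```

View pics/pre2.png

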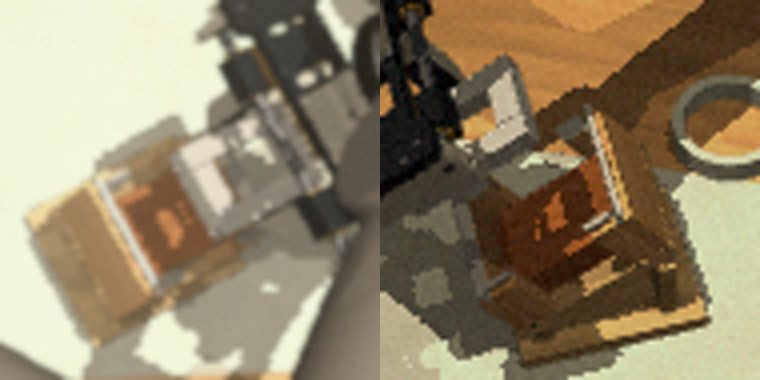

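The frame is held square and open; its end edge reads ~0.5 px (≈1.3 mm) towards the low end, so I'll aim 1 mm further up the slope.

Request:
{"op": "servo_tool", "data": {"deltas": [[[-0.0108,-0.0007,0],[0,0,0]],[[0,0,0.02],[0,0,0]],[[0,0,0.02],[0,0,0]],[[0,0,0.02],[0,0,0]],[[0,0,0.01],[0,0,0]],[[0,0,0.01],[0,0,0]],[[0,0,0],[0,0,0]],[[0,0,0],[0,0,0]]]}}

```text
time: 23.12
tool_pos: [538.9, -99.0, 120.7]
tcp_rot: [3.141, -0.523, 2.063]
contact_force: [-0.2, -0.1, -2.4]
grip_width: 63.3
finger_force: 30.0
```

```bash
python3 go.py 530.4 -82.9 91.3 118.2 30
```

```text
shift first [ 1.13  0.09 34.56] | rotvec [ 0.05  0.06 -0.02] | shift after turn [ 1.09  0.12 34.56] | pos [538.9 -99.  120.7] F [-0.2 -0.1 -2.4] t 23.125
```

Request:
{"op": "servo_tool", "data": {"deltas": [[[0.0008,0,0.008],[0,0,0]],[[0,0,0.008],[0,0,0]],[[0,0,0.007],[0,0,0]],[[0,0,0.004],[0,0,0]],[[0,0,0.003],[0,0,0]],[[0,0,0.0015],[0,0,0]],[[0,0,0],[0,0,0]],[[0,0,0],[0,0,0]]]}}

```text
time: 24.12
tool_pos: [530.9, -84.2, 93.5]
tcp_rot: [3.141, -0.523, 2.063]
contact_force: [-0.1, -0.5, -0.8]
grip_width: 63.4
finger_force: 30.0
```

```bash
python3 go.py 530.4 -82.9 91.3 118.2 30
```

```text
shift first [0.11 0.23 2.6 ] | rotvec [ 0.02  0.02 -0.02] | shift after turn [0.1  0.23 2.6 ] | pos [530.9 -84.2  93.5] F [-0.1 -0.5 -0.8] t 24.125
```

Request:
{"op": "servo_tool", "data": {"deltas": [[[0,0,0.001],[0,0,0]],[[0,0,0.001],[0,0,0]],[[0,0,0.001],[0,0,0]],[[0,0,0],[0,0,0]],[[0,0,0],[0,0,0]]]}}

```text
time: 24.75
tool_pos: [530.2, -83.1, 91.3]
tcp_rot: [3.141, -0.523, 2.063]
contact_force: [-0.4, -3.5, 5.4]
grip_width: 63.5
finger_force: 30.0
```

```bash
python3 go.py 530.4 -82.9 91.3 118.2 30
```

```text
shift first [0.09 0.28 0.07] | rotvec [ 0.04  0.04 -0.02] | shift after turn [0.09 0.28 0.07] | pos [530.2 -83.1  91.3] F [-0.4 -3.5  5.4] t 24.75
```

Request:
{"op": "servo_tool", "data": {"deltas": [[[0,0,0],[0,0,0]],[[0,0,0],[0,0,0]],[[0,0,0],[0,0,0]],[[0,0,0],[0,0,0]],[[0,0,-0.005],[0,0,0]],[[0,0,-0.015],[0,0,0]],[[0,0,-0.03],[0,0,0]],[[0,0,-0.04],[0,0,0]],[[0,0,-0.04],[0,0,0]],[[0,0,0],[0,0,0]],[[0,0,0],[0,0,0]]], "fingers": 0.85}}

```text
time: 26.12
tool_pos: [560.5, -140.2, 203.3]
tcp_rot: [-3.141, -0.524, 2.062]
contact_force: [0.3, 0.3, 0.4]
grip_width: 77.9
finger_force: 0.0
```

```bash
python3 go.py 430.5 282.3 200 150.9 0
python3 - <<'E'
from h import *
t=bot.capture("top")[:,:,::-1];s=bot.capture("scene")[:,:,::-1]
T=Cam("top");S=Cam("scene")
zp=np.array([.2363,-.4406,.866]);xp=np.array([-.4726*.866,.8813*.866,.5]);yp=np.cross(zp,xp)
B=lambda C,x,y,z:C.proj(np.array([523,-69,62])+x*xp+y*yp+z*zp)[0]
for C,im,n in((T,t,"top"),(S,s,"scene")):
  for e,a,b in(("win lowx",(-30,-12,44),(-30,12,44)),("win -y",(-24,-16,44),(10,-16,44)),("win +y",(-24,16,44),(10,16,44)),("+y",(-20,32,44),(20,32,44)),("-y",(-20,-32,44),(20,-32,44))):
    p,q=B(C,*a),B(C,*b);c,d,r=edge(im,p,q,2);nn=np.array([-(q-p)[1],(q-p)[0]])/np.linalg.norm(q-p)
    print(n,e,p.round(1),q.round(1),[round(float((c+d*((k-c)@d)-k)@nn),2) for k in(p,q)],round(r,2))
def crop(im,x,y,w=95,f=4): return cv2.convertScaleAbs(cv2.resize(im[y:y+w,x:x+w],None,fx=f,fy=f,interpolation=cv2.INTER_CUBIC),alpha=1.5)
cv2.imwrite("pics/s1.png",np.hstack([crop(t,240,140),crop(s,180,130)]))
E
```

```text
shift first [374.03  84.72 219.79] | rotvec [  8.56 -29.18 -31.99] | shift after turn [319.03 305.93   3.28] | pos [ 560.5 -140.2  203.3] F [0.3 0.3 0.4] t 26.125
top win lowx [289.1 185.6] [293.1 192.7] [-1.8, 2.19] 0.71
top win -y [287.  185.2] [278.7 189.4] [-0.38, -0.08] 0.1
top win +y [292.3 194.6] [284.1 199.1] [0.03, -0.22] 0.46
top +y [294.  199.9] [284.3 205.3] [0.07, 0.48] 0.79
top -y [283.4 181. ] [273.5 185.9] [-0.25, -0.23] 0.26
scene win lowx [213.  190.1] [211.2 183.2] [2.16, -1.27] 0.59
scene win -y [215.1 190.2] [225.2 184.2] [0.47, 0.72] 0.1
scene win +y [212.6 181. ] [222.6 174.9] [0.56, 0.53] 0.15
scene +y [212.6 175.8] [224.2 168.6] [-2.53, 1.03] 1.39
scene -y [217.5 194.3] [229.6 187.1] [0.55, 0.41] 0.34
```

The frame's window edges fall within ~0.4 px of the prediction in the top view (and match the constant offset in scene), so it is seated. Now the cap.

Request:
{"op": "servo_tool", "data": {"deltas": [[[0,0,0],[0,-6,0]],[[0,0,0],[0,-6,0]],[[0,0,0],[0,-6,0]],[[0,0,0],[0,-6,0]],[[0,0,0],[0,-6,0]],[[0.031,0.006,0],[0,0,0]],[[0.031,0.006,0],[0,0,0]],[[0.031,0.006,0],[0,0,0]],[[0.031,0.006,0],[0,0,0]],[[0.031,0.006,0],[0,0,0]],[[0.031,0.006,0],[0,0,0]],[[0.031,0.006,0],[0,0,0]],[[0.031,0.006,0],[0,0,0]],[[0.031,0.006,0],[0,0,0]],[[0.031,0.006,0],[0,0,0]],[[0.031,0.006,0],[0,0,0]],[[0.031,0.006,0],[0,0,0]],[[0.031,0.006,0],[0,0,0]],[[0.031,0.006,0],[0,0,0]]], "fingers": 1}}

```text
time: 28.6
tool_pos: [428.6, 283.0, 202.6]
tcp_rot: [-3.14, -0.0, 2.063]
contact_force: [0.6, -0.5, -0.1]
grip_width: 91.8
finger_force: 0.0
```

Request:
{"op": "servo_tool", "data": {"deltas": [[[0,0,0.01],[0,0,-8]],[[0,0,0.01],[0,0,-8]],[[0,0,0.01],[0,0,-8]],[[0,0,0.01],[0,0,-8.7]],[[0,0,0.01],[0,0,0]],[[0,0,0],[0,0,0]],[[0,0,0],[0,0,0]]]}}

```text
time: 29.48
tool_pos: [429.9, 282.2, 153.5]
tcp_rot: [3.142, 0.0, 2.632]
contact_force: [1.1, -0.5, 1.0]
grip_width: 91.9
finger_force: 0.0
```

```bash
python3 go.py 430.5 282.3 4 150.9 0
```

```text
shift first [ -0.4    0.38 149.48] | rotvec [ 0.    0.01 -0.12] | shift after turn [ -0.43   0.38 149.48] | pos [429.9 282.2 153.5] F [ 1.1 -0.5  1. ] t 29.475
```

Request:
{"op": "servo_tool", "data": {"deltas": [[[0,0,0.02],[0,0,0]],[[0,0,0.03],[0,0,0]],[[0,0,0.03],[0,0,0]],[[0,0,0.03],[0,0,0]],[[0,0,0.025],[0,0,0]],[[0,0,0.0145],[0,0,0]],[[0,0,0],[0,0,0]],[[0,0,0],[0,0,0]]]}}

```text
time: 30.48
tool_pos: [430.6, 282.4, 4.7]
tcp_rot: [3.14, 0.001, 2.633]
contact_force: [0.5, -0.3, -0.1]
grip_width: 91.7
finger_force: 0.0
```

Request:
{"op": "servo_tool", "data": {"deltas": [[[0,0,0],[0,0,0]],[[0,0,0],[0,0,0]],[[0,0,0],[0,0,0]],[[0,0,0],[0,0,0]],[[0,0,0],[0,0,0]],[[0,0,0],[0,0,0]]], "fingers": 0.5}}

```text
time: 31.22
tool_pos: [430.4, 282.4, 4.2]
tcp_rot: [3.141, 0.001, 2.633]
contact_force: [0.4, 0.8, 4.4]
grip_width: 63.3
finger_force: 30.0
```

Request:
{"op": "servo_tool", "data": {"deltas": [[[0,0,-0.02],[0,0,0]],[[0,0,-0.03],[0,0,0]],[[0,0,-0.03],[0,0,8]],[[0,0,-0.03],[0,0,8]],[[0,0,-0.03],[0,0,8]],[[0,0,-0.03],[0,0,8.7]],[[0,0,-0.025],[0,0,0]],[[0,0,0],[0,0,0]],[[0,0,0],[0,0,0]]]}}

```text
time: 32.35
tool_pos: [429.0, 281.6, 197.2]
tcp_rot: [-3.138, 0.0, 2.063]
contact_force: [-0.1, 0.6, -3.3]
grip_width: 63.5
finger_force: 30.0
```

```bash
python3 go.py 553.7 -126.3 200 118.2 30
```

```text
shift first [-418.48  -82.67   -2.53] | rotvec [-0.17 30.   -0.07] | shift after turn [-360.99  -82.83 -211.65] | pos [429.  281.6 197.2] F [-0.1  0.6 -3.3] t 32.35
```

Request:
{"op": "servo_tool", "data": {"deltas": [[[-0.0299,-0.0059,0],[0,0,0]],[[-0.0299,-0.0059,0],[0,0,0]],[[-0.0299,-0.0059,0],[0,0,0]],[[-0.0299,-0.0059,0],[0,0,0]],[[-0.0299,-0.0059,0],[0,0,0]],[[-0.0299,-0.0059,0],[0,0,0]],[[-0.0299,-0.0059,0],[0,0,0]],[[-0.0299,-0.0059,0],[0,0,0]],[[-0.0299,-0.0059,0],[0,0,0]],[[-0.0299,-0.0059,0],[0,0,0]],[[-0.0299,-0.0059,0],[0,0,0]],[[-0.0299,-0.0059,0],[0,0,0]],[[-0.0299,-0.0059,0],[0,0,0]],[[-0.0299,-0.0059,0],[0,0,0]],[[0,0,0],[0,10,0]],[[0,0,0],[0,10,0]],[[0,0,0],[0,10,0]],[[0,0,0],[0,0,0]],[[0,0,0],[0,0,0]],[[0,0,0],[0,0,0]]]}}

```text
time: 34.85
tool_pos: [554.6, -124.8, 199.9]
tcp_rot: [3.141, -0.521, 2.064]
contact_force: [-0.2, -0.5, -2.4]
grip_width: 63.4
finger_force: 30.0
```

```bash
python3 go.py 534.2 -89.9 103.1 118.2 30; python3 chk.py | head -3
```

```text
shift first [-13.06  -1.54 104.06] | rotvec [0.01 0.17 0.07] | shift after turn [-13.37  -1.5  104.02] | pos [ 554.6 -124.8  199.9] F [-0.2 -0.5 -2.4] t 34.85
end bottom [292.8 199.9] [280.7 178.3] meas offset px at ends [3.31, -0.37] rms 1.28
side+y bot [281.5 177.9] [288.3 174.5] meas offset px at ends [0.21, -1.62] rms 0.39
side-y [293.6 199.5] [300.3 195.8] meas offset px at ends [1.28, -0.85] rms 0.28
```

```bash
sed -i 's/,-5)/,-4)/g; s/edge(t,p,q,3)/edge(t,p,q,1.5)/' chk.py; python3 chk.py|head -3
python3 - <<'E'
from h import *
t=bot.capture("top")[:,:,::-1];s=bot.capture("scene")[:,:,::-1]
def crop(im,x,y,w=66,f=6):
    c=cv2.convertScaleAbs(cv2.resize(im[y:y+w,x:x+w],None,fx=f,fy=f,interpolation=cv2.INTER_CUBIC),alpha=2)
    for k in range(0,w,10): cv2.putText(c,str(x+k),(k*6,9),0,.3,(0,0,255));cv2.putText(c,str(y+k),(0,k*6+4),0,.3,(255,0,0))
    return c
cv2.imwrite("pics/pre3.png",np.hstack([crop(t,254,160),crop(s,185,130)]))
E
```

```text
end bottom [293.  199.8] [280.9 178.1] meas offset px at ends [-0.3, -0.22] rms 0.2
side+y bot [281.7 177.7] [288.6 174.4] meas offset px at ends [0.15, -1.23] rms 0.2
side-y [293.8 199.3] [300.5 195.6] meas offset px at ends [0.45, -0.72] rms 0.29
```

View pics/pre3.png

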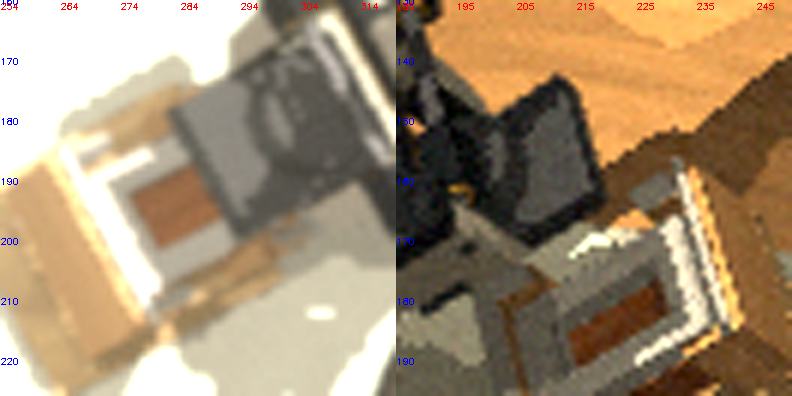

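The cap is held square with the disc outward (end edge at top (281,178)–(292.5,200), within 0.3 px); the frame sits seated below it. Lowering.

Request:
{"op": "servo_tool", "data": {"deltas": [[[-0.0138,-0.0015,0],[0,0.1,0]],[[0,0,0.02],[0,0,0]],[[0,0,0.02],[0,0,0]],[[0,0,0.02],[0,0,0]],[[0,0,0.015],[0,0,0]],[[0,0,0],[0,0,0]],[[0,0,0],[0,0,0]]]}}

```text
time: 35.92
tool_pos: [541.8, -104.5, 127.5]
tcp_rot: [3.141, -0.524, 2.063]
contact_force: [-0.3, 0.4, -2.7]
grip_width: 63.8
finger_force: 30.0
```

```bash
python3 go.py 534.6 -90.6 103.5 118.2 30
```

```text
shift first [ 1.52  0.24 28.65] | rotvec [ 0.05 -0.03 -0.02] | shift after turn [ 1.54  0.27 28.64] | pos [ 541.8 -104.5  127.5] F [-0.3  0.4 -2.7] t 35.925
```

Request:
{"op": "servo_tool", "data": {"deltas": [[[0.0012,0.0002,0.008],[0,0,0]],[[0,0,0.008],[0,0,0]],[[0,0,0.005],[0,0,0]],[[0,0,0.003],[0,0,0]],[[0,0,0.002],[0,0,0]],[[0,0,0],[0,0,0]],[[0,0,0],[0,0,0]]]}}

```text
time: 36.8
tool_pos: [534.9, -91.6, 105.3]
tcp_rot: [3.141, -0.525, 2.062]
contact_force: [0.5, -0.8, -2.9]
grip_width: 63.6
finger_force: 30.0
```

```bash
python3 go.py 534.6 -90.6 103.5 118.2 30
```

```text
shift first [-0.05  0.22  2.08] | rotvec [ 0.03 -0.08 -0.03] | shift after turn [-0.04  0.22  2.08] | pos [534.9 -91.6 105.3] F [ 0.5 -0.8 -2.9] t 36.8
```

Request:
{"op": "servo_tool", "data": {"deltas": [[[0,0,0.001],[0,0,0]],[[0,0,0.001],[0,0,0]],[[0,0,0.0005],[0,0,0]],[[0,0,0],[0,0,0]],[[0,0,0],[0,0,0]]]}}

```text
time: 37.42
tool_pos: [534.4, -90.7, 103.7]
tcp_rot: [3.141, -0.524, 2.063]
contact_force: [-0.2, -3.1, 6.4]
grip_width: 64.0
finger_force: 30.0
```

```bash
python3 go.py 534.6 -90.6 103.5 118.2 30
```

```text
shift first [-0.06  0.22  0.19] | rotvec [ 0.05 -0.04 -0.02] | shift after turn [-0.06  0.22  0.19] | pos [534.4 -90.7 103.7] F [-0.2 -3.1  6.4] t 37.425
```

Seated at the expected height. Now releasing and retreating.

Request:
{"op": "servo_tool", "data": {"deltas": [[[0,0,0],[0,0,0]],[[0,0,0],[0,0,0]],[[0,0,0],[0,0,0]],[[0,0,0],[0,0,0]],[[0,0,-0.005],[0,0,0]],[[0,0,-0.015],[0,0,0]],[[0,0,-0.03],[0,0,0]],[[0,0,-0.04],[0,0,0]],[[0,0,-0.04],[0,0,0]],[[0,0,-0.03],[0,0,0]],[[0,0,0],[0,0,0]],[[0,0,0],[0,0,0]]], "fingers": 0.85}}

```text
time: 38.92
tool_pos: [571.7, -160.9, 240.9]
tcp_rot: [-3.141, -0.526, 2.062]
contact_force: [0.1, 0.2, 0.4]
grip_width: 78.0
finger_force: 0.0
```

Run:
```python
from h import *
t=bot.capture("top")[:,:,::-1];s=bot.capture("scene")[:,:,::-1]
T=Cam("top");S=Cam("scene")
zp=np.array([.2363,-.4406,.866]);xp=np.array([-.4726*.866,.8813*.866,.5]);yp=np.cross(zp,xp)
B=lambda C,x,y,z:C.proj(np.array([523,-69,62])+x*xp+y*yp+z*zp)[0]
for C,im,n in((T,t,"top"),(S,s,"scene")):
  for e,a,b in(("+y",(-22,32,58),(22,32,58)),("-y",(-22,-32,58),(22,-32,58)),("lowx",(-48,-20,58),(-48,20,58)),("hix",(48,-20,58),(48,20,58))):
    p,q=B(C,*a),B(C,*b);c,d,r=edge(im,p,q,1.5);nn=np.array([-(q-p)[1],(q-p)[0]])/np.linalg.norm(q-p)
    print(n,e,p.round(1),q.round(1),[round(float((c+d*((k-c)@d)-k)@nn),2) for k in(p,q)],round(r,2))
  th=np.linspace(0,2*np.pi,60)
  el=np.float32([B(C,25*np.cos(k),25*np.sin(k),76) for k in th]); print(n,"disc pred",el.mean(0).round(1))
o=bot.get_obs();print(o["tool_pos"].round(1),o["contact_force"].round(1),o["time"],o["grip_width"])
```

```text
top +y [297.1 198.2] [286.3 204.2] [-1.3, 0.04] 0.3
top -y [286.3 179.1] [275.4 184.5] [0.5, -0.59] 0.23
top lowx [294.5 179.5] [301.2 191.3] [-0.13, -0.63] 0.19
top hix [270.7 191.6] [277.6 204. ] [1.13, 1.13] 0.06
top disc pred [289.4 189.5]
scene +y [209.  174.1] [221.9 166.1] [-1.72, 0.63] 0.41
scene -y [213.9 192.7] [227.3 184.7] [0.27, 0.74] 0.12
scene lowx [205.3 193.7] [202.4 182.1] [-1.1, -1.06] 0.09
scene hix [234.2 176.3] [230.7 164.7] [1.14, 1.2] 0.32
scene disc pred [214.3 176.5]
[ 571.5 -160.5  240.5] [-0.5  0.8 -0.4] 39.025 77.99246233518824
```

The measured edges match a seated cap, and the arm is clear. I'm handing in.

```bash
python3 -c "
from plant import bot
print(bot.close_job())"
```

```text
the job is handed in; nothing more can be done
None
```

The block, aluminium frame and steel cap (disc outward) are stacked in the jig pocket, let go, and the job was handed in at about 39 s. Contact heights and camera checks agreed, but the hand-in gave no verdict back.

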